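# Fit the blue filter to the microscope lamp, silver face up

### The job

Lift the loose red dust cap off the microscope lamp by its knob and set it in the green cap tray, knob up. Then take the blue filter, which stands on edge in the wooden rack, and lay it in the lamp's round port with its silver-rimmed face up, dropped fully home and level. Leave the amber filter in the rack, and leave the bottle, jar and mortar where they stand.

Things in the scene. Friction and masses are not known exactly. Their poses are not given: they have to be found in the camera images.
- lamp: grey microscope lamp base fixed to the bench, 170 (x) x 150 (y) x 50 mm high, with a raised black port ring in the middle of its top: ring 72 mm outside, 60 mm inside diameter, ring top 60 mm above the bench. Origin: centre of its underside
- port (a point): centre of the port pocket's flat floor, 55 mm above the bench; the pocket is 60 mm wide and 5 mm deep (the ring is its wall), open upward, z up
- dust_cap: red dust cap lying loose on the port ring at the start: plug 52 mm wide and 4 mm high, above it a flange 72 mm wide and 5 mm thick, above it a knob 20 mm in diameter and 22 mm high; 31 mm high in all, 50 g. Origin: centre of the plug's underside; z up through the knob
- cap_tray: round green open tray fixed to the bench, 104 mm outside, 96 mm inside diameter, rim 13 mm high, inner floor 4 mm above the bench. Origin: centre of its underside
- rack: wooden rack fixed to the bench, base 130 (x) x 50 (y) x 8 mm; two slots at x = -30 and +30 mm in its frame, each holding one filter on edge between two fences (36 mm long in y, tops 32 mm above the bench). The blue filter may be in either slot. Origin: centre of its underside
- blue_filter: round black disc 56 mm in diameter, 10 mm thick, 45 g; one face has a silver rim round a 40 mm blue glass, the other is black with a 24 mm blue window. Origin: disc centre (41 mm above the bench at the start, 5 mm above the port floor when home, 5 mm of the disc then standing proud). x: the disc's axis, out of the silver-rimmed face; level at the start
- amber_filter: the same kind of disc with amber glass, in the other slot; stays there. Origin and axes as the blue filter's
- wash_bottle: bystander: white bottle with yellow cap, 60 mm wide, 140 mm high. Origin: centre of its underside
- specimen_jar: bystander: amber jar with white lid, 60 mm wide, 75 mm high. Origin: centre of its underside
- mortar: bystander: white bowl, 84 mm wide, 45 mm high. Origin: centre of its underside
Things that resemble listed ones, but are neither listed nor needed, are in the scene too. There is more than one size of the dust_cap; the job needs the middle-sized.

How it is judged:
By the outcome, as a careful person would: the job done as asked, in the order asked, and still so for the second after the job is handed in, with the robot touching nothing.
It also fails if it takes over 61 s, if anything falls off the work surface, if the arm or the gripper's body presses on something with over 40 N, if the wrist force passes 120 N, or if a joint passes its speed limit or range.

### The arm

A 6-joint arm with a two-finger parallel gripper is mounted at the origin on the work surface. World frame = base frame: x ahead of the robot, y to its left, z up, the work surface at z = 0. Lengths are in m, angles in rad, forces in N, time in s.
With the tool pointing down it reaches from about 0.225 to 0.725 m from the base axis. Payload 3.1 kg.
Tool frame: the origin (TCP) lies on the centre line of the jaws, within the pads' length; the fingertips stand 19 mm ahead of it and the grasp point (between the pads) is the TCP (bot.tip_extent is the z of the fingertips in the tool frame, in m); z points along the fingers, y is the line along which they close (so a half turn about z gives the same grasp; the last joint's range is limited). The gripper opens to 85 mm and grips with 20 to 120 N. Pads are 22 mm wide; open, the fingers measure 114 mm over their backs; the gripper's body (76 mm by 85 mm) begins 54 mm behind the grasp point. The pads swing forward as they close: fully open they stand 13 mm farther back than shut.
Start: joints at [-1.416, 0.048, 0.099, 1.622, 0, 1.443], TCP at [0.146, -0.504, 0.25] pointing down, gripper open.
Joint ranges: [-2.91, 2.91], [-0.99, 1.94], [-1.21, 1.42], [-2.12, 2.29], [-1.49, 1.47], [-3.14, 3.14]. Speed limits (rad/s): [2.79, 2.79, 3.14, 3.14, 3.14, 3.14].

### API

Orientations are given as a rotation vector (axis times angle).
In Python, from rig import telemetry, optics, bot gives the robot as it stands.
- The arm moves only by the tool move_arm, never from a script. Its argument "increments" is text: rows parted by semicolons, each of 5 numbers parted by spaces: the opening in per cent of the stroke, from 0 (shut) to 100 (fully open), then the shift along the tool's x, y, z in mm, then the turn about the tool's z in degrees. A call has 1 to 10 rows; each row is the pose to reach, as a shift and turn from the pose commanded when the call began, along the tool's axes at that moment; what a row does not reach only later rows make up. A row lasts 1/12 s, in which the tool goes at most 41.7 mm and 7.16 degrees, less where a joint would pass 70% of its speed; a pose out of reach is approached as far as the arm can. A call with a gripper value outside its range is refused whole. The fingers move at their own pace and stop on an object; "newtons" is the grip in N (left out, the last holds). Time passes only in rows, so rows that repeat a pose let the fingers close. It gives the time, the measured TCP pose, the force, the opening and the grip force at its end, in the units of the state.
- telemetry.get_state(): the state, without advancing time (a new reading comes with each control period).
- optics.read_camera(name): name is "scene" or "top" or "wrist"; returns the picture (420x560x3 uint8, red, green, blue); there is no depth.
- optics.get_calibration(name): a dict with "intrinsics" (3x3 intrinsics, pixels), "R" (3x3) and "t" (3): a world point X has camera coordinates R X + t. Camera axes: x right, y down, z forward; pixel columns grow to the right and rows downward; lengths in m; the calibration is good to about 2 mm. A picture is of the moment at which its call begins: read the wrist's pose just before it. get_calibration takes no time and is no camera call; for the wrist camera it gives the pose at the moment of the call.
- bot.job_done(): hands the job in; it is judged then, once.
The state is a dict: "time": time; "qpos": joint angles; "joint_vel": joint speeds; "tau": joint torques, N m; "tool_pos": TCP position; "ee_rot": TCP orientation; "force": force on the tool from outside, world axes, zero at the start; "ft_torque": the same for the moment, N m; "opening": opening from 0.0 (shut) to 1.0 (fully open); "grip_force": force on a finger pad.
Only numpy, scipy, OpenCV 4.12 (cv2) and the standard library are available. Lean on these libraries where they do the work, as an engineer would, in place of code of your own. Each camera call takes 0.05 s, during which the arm holds its last target. There are 200 camera calls.

## Working session

There is one attempt and no reset: what is moved stays moved. The work goes in short steps, Python scripts to look and compute and a tool call to move; the robot and the scene stay as the last step left them, time stands still between calls to the robot, and variables do not carry over. Pictures are saved under pics/ and viewed, at most 10 in all, crops included, and the job is handed in when it is done.

Besides the shell and the picture viewer there is one more tool, called after ">>>" as a command line: name --argument value ..., lists and objects as JSON in quotes. move_arm: Moves the arm, as the interface text tells. Its arguments: {"type":"object","properties":{"increments":{"type":"string"},"newtons":{"type":"number"}},"required":["increments"]}

```bash
mkdir -p pics
cat > h.py <<'E'
import numpy as np,cv2
from rig import telemetry,optics,bot
def save(n,f):
    im=optics.read_camera(n)[...,::-1].copy(); cv2.imwrite(f,im); return im
def ray(n,uv,z,c=None):
    c=c or optics.get_calibration(n); K,R,t=map(np.array,(c["intrinsics"],c["R"],c["t"]))
    d=R.T@np.linalg.inv(K)@np.array([*uv,1.]); o=-R.T@t
    return o+d*(z-o[2])/d[2]
def proj(n,X,c=None):
    c=c or optics.get_calibration(n); K,R,t=map(np.array,(c["intrinsics"],c["R"],c["t"]))
    p=K@(R@np.array(X)+t); return p[:2]/p[2]
E
python3 - <<'E'
from h import *
a=save("top","pics/top.png");b=save("scene","pics/scene.png")
for n in("top","scene"):
    c=optics.get_calibration(n);print(n,np.round(c["intrinsics"],1).tolist(),np.round(-np.array(c["R"]).T@c["t"],3),np.round(c["R"],2).tolist())
s=telemetry.get_state();print(s)
E
```

```text
top [[380.7, 0.0, 274.9], [0.0, 380.7, 202.5], [0.0, 0.0, 1.0]] [ 0.453 -0.008  0.978] [[0.01, -1.0, -0.03], [-0.99, -0.0, -0.14], [0.14, 0.03, -0.99]]
scene [[433.2, 0.0, 282.3], [0.0, 433.2, 204.5], [0.0, 0.0, 1.0]] [ 1.117 -0.455  0.527] [[0.63, 0.78, 0.01], [0.42, -0.33, -0.85], [-0.66, 0.54, -0.53]]
{'time': 0.1, 'qpos': array([-1.41577661e+00,  4.86596498e-02,  9.77640083e-02,  1.62197684e+00,
        3.45671760e-06,  1.44296802e+00]), 'joint_vel': array([-1.37067866e-03, -1.98117605e-03,  4.24420013e-03, -1.41487904e-03,
        4.30200574e-04,  3.62113712e-05]), 'tau': array([ 3.64470165e-03, -3.39851153e+01,  3.20935893e+01,  1.58306264e-02,
       -8.73700992e-05,  6.07545758e-06]), 'tool_pos': array([ 0.14642021, -0.50365023,  0.24924778]), 'ee_rot': array([-3.10817260e+00, -4.42524443e-01,  3.88821306e-05]), 'force': array([0.14388111, 0.22975867, 0.00746092]), 'ft_torque': array([-0.0170902 , -0.01773972,  0.01293261]), 'grip_force': 0.0, 'opening': 1.0028845133103175}
```

View pics/top.png

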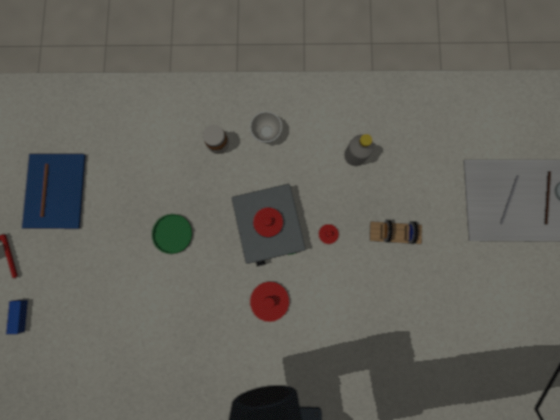

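View pics/scene.png

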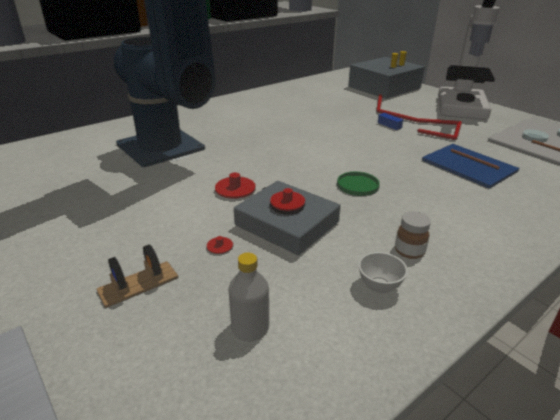

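Top view: the three red caps are on the lamp (268,222), a large one on the bench (270,301) and a small one on the bench (329,234). The one on the lamp is the middle-sized cap. The tray is at (173,234), and the rack at (395,232) holds discs at (388,231) and (413,232). I'll check these in enlarged crops.

Run:
```python
from h import *
a=cv2.imread("pics/top.png");b=cv2.imread("pics/scene.png")
r=lambda im,x,y,w,h,s:cv2.resize(im[y:y+h,x:x+w],None,fx=s,fy=s,interpolation=cv2.INTER_CUBIC)
A=r(a,225,175,80,60*5//4,5) # 400x375 lamp
A=cv2.resize(a[175:275,225:325],(400,400),interpolation=2)
B=cv2.resize(a[205:255,360:430],(400,286),interpolation=2)  # s=5.714
C=cv2.resize(b[235:305,90:190],(400,280),interpolation=2)
D=np.zeros((600,800,3),np.uint8);D[:400,:400]=A;D[:286,400:]=B;D[290:570,400:]=C
D=np.clip(D.astype(float)*1.6,0,255).astype(np.uint8)
cv2.imwrite("pics/crop1.png",D)
print("knob top",ray("top",(270,215.5),.082),"flange",ray("top",(268,222),.064),"tray",ray("top",(173,234),.013))
hsv=cv2.cvtColor(a,cv2.COLOR_BGR2HSV)
g=cv2.inRange(hsv,(50,90,30),(80,255,255));m=cv2.moments(g,True);print("tray px",m['m10']/m['m00'],m['m01']/m['m00'],m['m00'])
```

```text
knob top [0.54726039 0.02703879 0.082     ] flange [0.53341252 0.03242154 0.064     ] tray [0.50616018 0.27654741 0.013     ]
tray px 171.95358649789029 233.46413502109704 1185.0
```

View pics/crop1.png

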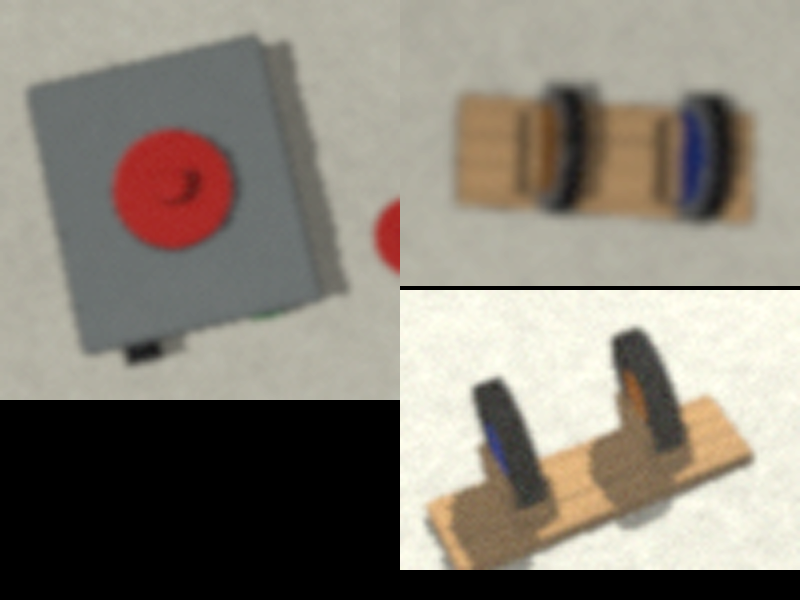

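The enlarged crop shows the lamp cap's flange centred at (268.5,222) in the top view. The blue disc is in the right slot (413,232) and seems to show its large-glass face towards +y; I'll check that from near. First I'll work out the move to the cap.

```bash
cat >> h.py <<'E'
from scipy.spatial.transform import Rotation as Ro
def delta(X,s=None):
    s=s or telemetry.get_state(); T=Ro.from_rotvec(s["ee_rot"]).as_matrix()
    return np.round(T.T@(np.array(X)-s["tool_pos"])*1000,1), np.round(T[:,:2].T,3).tolist()
E
python3 - <<'E'
from h import *
cap=ray("top",(268.5,222.2),.065);cap2=ray("top",(172.,233.5),.01);bl=ray("top",(360+711/5.714,205+155/5.714),.05);am=ray("top",(360+565/5.714,205+148/5.714),.05)
print("cap",cap,"tray",cap2,"blue",bl,am,"rack ends",ray("top",(360+58/5.714,205+150/5.714),.008),ray("top",(360+353/5.714,205+165/5.714),.008))
print("check scene",proj("scene",cap),proj("scene",bl))
print(bot.tip_extent, [k for k in dir(bot) if k[0]!='_'])
print(delta([cap[0],cap[1],.2]))
c=optics.get_calibration("wrist");print(c["intrinsics"],-np.array(c["R"]).T@c["t"],c["R"])
E
```

```text
cap [0.53284745 0.03116961 0.065     ] tray [0.50758794 0.28006218 0.01      ] blue [ 0.51266617 -0.4873093   0.05      ] [ 0.51529185 -0.42684835  0.05      ] rack ends [ 0.51608958 -0.22394571  0.008     ] [ 0.51015634 -0.35302398  0.008     ]
check scene [285.06640538 199.35787787] [  0.94453851 316.20757594]
0.019 ['MotionError', 'job_done', 'tip_extent']
(array([ 520.3, -405.6,   50.2]), [[0.96, 0.279, 0.0], [0.279, -0.96, -0.002]])
[[322.38518872   0.         279.03486159]
 [  0.         322.38518872 209.1406657 ]
 [  0.           0.           1.        ]] [ 0.22054261 -0.48233412  0.37266777] [[ 0.27925683 -0.96021567 -0.0012195 ]
 [-0.91399753 -0.26620419  0.30617615]
 [-0.29431978 -0.08438716 -0.95197409]]
```

>>> move_arm --increments "100 520 -406 40 -71;100 520 -406 40 -71;100 520 -406 40 -71;100 520 -406 40 -71;100 520 -406 40 -71;100 520 -406 40 -71;100 520 -406 40 -71;100 520 -406 40 -71;100 520 -406 40 -71;100 520 -406 40 -71"

```text
time: 0.93
tool_pos: [0.3904, -0.1649, 0.2246]
ee_rot: [-2.269, -2.173, 0.0]
force: [1.1, -0.9, -0.1]
opening: 0.999
grip_force: 0.0
```

Run:
```python
from h import *
print(delta([.533,.031,.2]),telemetry.get_state()["tool_pos"])
```

```text
(array([201.8, 134.1,  24.6]), [[0.043, 0.999, 0.0], [0.999, -0.043, -0.0]]) [ 0.39037613 -0.16487713  0.2246318 ]
```

>>> move_arm --increments "100 202 134 25 0;100 202 134 25 0;100 202 134 25 0;100 202 134 25 0;100 202 134 25 0;100 202 134 25 0;100 202 134 25 0;100 202 134 25 0"

```text
time: 1.6
tool_pos: [0.5333, 0.03, 0.1984]
ee_rot: [-2.269, -2.169, 0.004]
force: [-0.6, -0.3, -0.5]
opening: 1.0
grip_force: 0.0
```

Run:
```python
from h import *
s=telemetry.get_state();c=optics.get_calibration("wrist");im=save("wrist","pics/w1.png")
print(s["tool_pos"],s["joint_vel"].round(3))
print("pred cap",proj("wrist",[.533,.031,.065],c),"knob top",proj("wrist",[.533,.031,.087],c))
```

```text
[0.53334526 0.02999297 0.19844878] [-0.049 -0.038 -0.016  0.014 -0.012 -0.005]
pred cap [280.50431317 202.43861735] knob top [280.52473524 210.68033494]
```

View pics/w1.png

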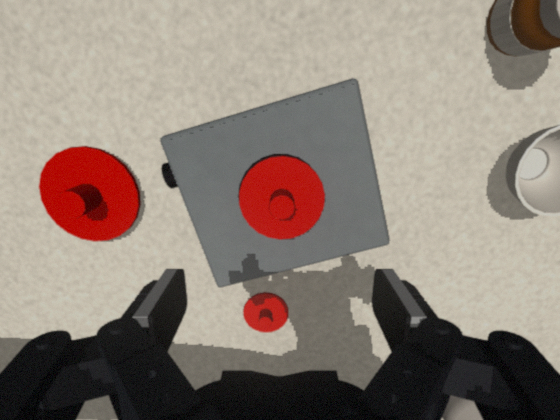

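Wrist view: the cap's flange is centred at (282,197) and its knob top at (282,205), with the large cap left at (90,193) and the small one at (266,312). I'll work out the cap position from these.

Run:
```python
from h import *
a=ray("wrist",(282,197),.065);b=ray("wrist",(282,205),.087);print(a,b)
m=(a+b)/2
print(delta([m[0],m[1],.088]))
```

```text
[0.53421652 0.03424002 0.065     ] [0.53408136 0.03409798 0.087     ]
(array([  5.5,   1.2, 111.1]), [[0.047, 0.999, -0.001], [0.999, -0.047, -0.003]])
```

>>> move_arm --increments "100 5 1 30 0;70 5 1 60 0;60 5 1 85 0;50 5 1 100 0;50 5 1 109 0;50 5 1 109 0;0 5 1 109 0;0 5 1 109 0;0 5 1 109 0;0 5 1 109 0" --newtons 30

```text
time: 2.48
tool_pos: [0.5361, 0.033, 0.0931]
ee_rot: [2.273, 2.164, 0.003]
force: [0.3, -0.2, 1.5]
opening: 0.214
grip_force: 29.6
```

>>> move_arm --increments "0 0 0 -15 0;0 0 0 -40 0;0 41 -7 -60 0;0 82 -14 -60 0;0 123 -21 -60 0;0 164 -27 -60 0;0 205 -34 -60 0;0 245 -40 -60 0;0 245 -40 -60 0;0 245 -40 -60 0"

```text
time: 3.32
tool_pos: [0.5063, 0.2827, 0.1516]
ee_rot: [2.269, 2.172, 0.002]
force: [0.3, -1.3, -0.2]
opening: 0.214
grip_force: 29.4
```

Run:
```python
from h import *
s=telemetry.get_state();c=optics.get_calibration("wrist");im=save("wrist","pics/w2.png")
print(s["tool_pos"],s["opening"],s["grip_force"],delta([.5076,.280,.04]))
```

```text
[0.5063092  0.28265928 0.15157424] 0.21379715422514378 29.40701723098755 (array([ -0.8,   0.9, 111.5]), [[0.046, 0.999, -0.0], [0.999, -0.046, 0.001]])
```

View pics/w2.png

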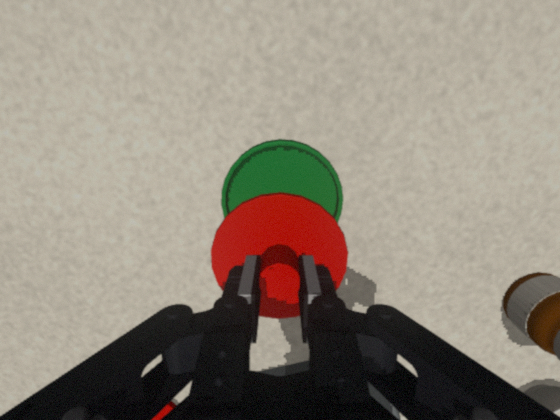

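The cap is held level by its knob, and the tray rim is centred at about (282,198). I'll refine the tray position and lower the cap.

Run:
```python
from h import *
p=ray("wrist",(282.3,198),.012);print(p,delta([p[0],p[1],.041]))
```

```text
[0.50848975 0.28394513 0.012     ] (array([  3.2,   1.6, 110.5]), [[0.046, 0.999, -0.0], [0.999, -0.046, 0.001]])
```

>>> move_arm --increments "0 2 1 35 0;0 2 1 70 0;0 2 1 95 0;0 2 1 106 0;0 2 1 110 0;0 2 1 111 0;0 2 1 111 0;40 2 1 111 0;40 2 1 111 0;40 2 1 111 0"

```text
time: 4.2
tool_pos: [0.5088, 0.2819, 0.0411]
ee_rot: [2.275, 2.166, 0.003]
force: [-0.1, -0.0, -0.2]
opening: 0.402
grip_force: 0.0
```

>>> move_arm --increments "40 0 0 -40 0;40 0 0 -80 0;100 -30 2 -110 0;100 -70 4 -125 0;100 -110 6 -140 0;100 -150 8 -160 0;100 -190 10 -160 0;100 -230 12 -160 0;100 -270 14 -160 0;100 -310 16 -160 0"

```text
time: 5.03
tool_pos: [0.5089, -0.0305, 0.2012]
ee_rot: [2.273, 2.165, 0.002]
force: [0.9, 0.5, -0.4]
opening: 0.999
grip_force: 0.0
```

>>> move_arm --increments "100 -40 2 0 0;100 -80 4 0 0;100 -120 7 0 0;100 -160 9 0 0;100 -200 11 0 0;100 -220 12 0 0;100 -220 12 0 0;100 -220 12 0 0"

```text
time: 5.7
tool_pos: [0.5098, -0.2501, 0.2002]
ee_rot: [-2.278, -2.164, -0.001]
force: [0.1, 0.0, -0.4]
opening: 1.001
grip_force: 0.0
```

Run:
```python
from h import *
s=telemetry.get_state();c=optics.get_calibration("wrist");im=save("wrist","pics/w3.png")
print(s["tool_pos"],s["ee_rot"],np.round(s["joint_vel"],2))
w=proj("wrist",[.512,-.3185,.041],c);print(w,proj("wrist",[.512,-.2585,.041],c))
x,y=int(w[0]),int(w[1])
top=np.clip(cv2.resize(im[y-100:y+80,max(x-120,0):x+120],None,fx=3.33,fy=3.33,interpolation=2).astype(float)*1.5,0,255)
cv2.imwrite("pics/w3c.png",top[:600,:800]);print("crop origin",max(x-120,0),y-100)
```

```text
[ 0.50983489 -0.25005353  0.20017388] [-2.27767183e+00 -2.16365154e+00 -6.59939079e-04] [ 0.04 -0.02 -0.02  0.01  0.01  0.  ]
[286.05035478 263.09272725] [283.14000723 204.20805742]
crop origin 166 163[ WARN:0@0.365] global loadsave.cpp:1063 imwrite_ Unsupported depth image for selected encoder is fallbacked to CV_8U.
```

View pics/w3c.png

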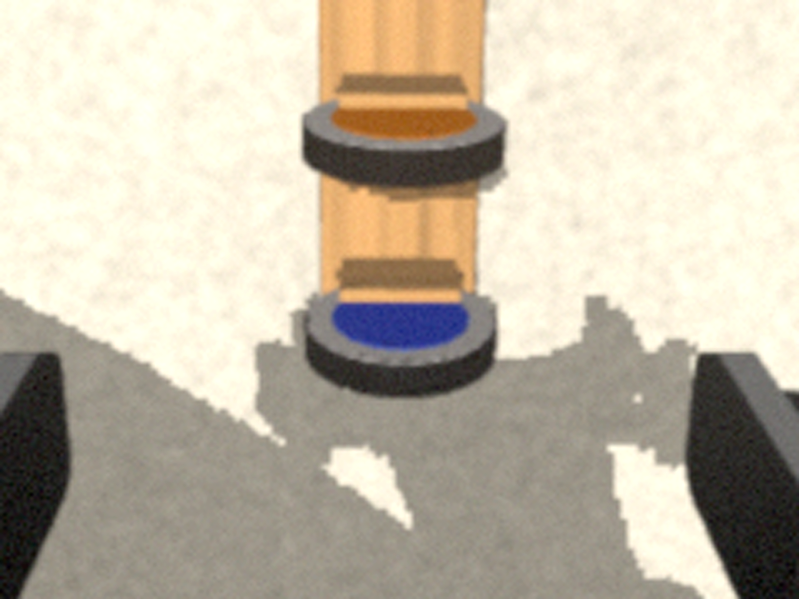

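The crop shows the blue disc with its grey (silver) rim and large glass facing +y, its widest points at crop (305,337) and (497,337). The amber disc is further up, at (404,145). So the silver normal is along tool +x, as hoped.

Run:
```python
from h import *
f=lambda x,y:(166+x/3.333,163+y/3.333)
l=ray("wrist",f(305,338),.041);r=ray("wrist",f(497,338),.041);a=ray("wrist",f(404,146),.041);b=(l+r)/2
print("blue",b,"diam",np.linalg.norm(l-r),"amber",a,"sep",np.linalg.norm(a-b),np.degrees(np.arctan2(*(a-b)[[1,0]])))
print(delta([b[0],b[1],.057]))
```

```text
blue [ 0.5124351  -0.31876345  0.041     ] diam 0.056168310925192796 amber [ 0.51576202 -0.25999005  0.041     ] sep 0.05886748865973639 86.76018071803206
(array([-69.8,   5.9, 143.2]), [[0.05, 0.999, 0.001], [0.999, -0.05, 0.0]])
```

Run:
```python
from h import *
s=telemetry.get_state();T=Ro.from_rotvec(s["ee_rot"]).as_matrix()
c=optics.get_calibration("wrist");K,R,t=map(np.array,(c["intrinsics"],c["R"],c["t"]))
o=T.T@(-R.T@t-s["tool_pos"])
for uv,y in(((184,269.5),-.0425),((374.6,269.5),.0425)):
    d=T.T@R.T@np.linalg.inv(K)@[*uv,1]; print(o+d*(y-o[1])/d[1])
```

```text
[ 0.00991236 -0.0425      0.00202138]
[0.00657023 0.0425     0.00825419]
```

>>> move_arm --increments "100 -35 3 20 0;100 -70 6 50 0;100 -70 6 85 0;100 -70 6 115 0;100 -70 6 138 0;100 -70 6 150 0;100 -70 6 150 0;100 -70 6 150 0;100 -70 6 150 0"

```text
time: 6.5
tool_pos: [0.5142, -0.3193, 0.0526]
ee_rot: [2.271, 2.165, 0.001]
force: [0.6, -1.1, 0.1]
opening: 0.999
grip_force: 0.0
```

>>> move_arm --increments "60 0 0 0 0;60 0 0 0 0;60 0 0 0 0;60 0 0 0 0;60 0 0 0 0;60 0 0 0 0" --newtons 30

```text
time: 7.0
tool_pos: [0.513, -0.3199, 0.0525]
ee_rot: [2.274, 2.165, -0.001]
force: [-1.2, 0.6, 5.5]
opening: 0.64
grip_force: 30.7
```

>>> move_arm --increments "60 0 0 -8 0;60 0 0 -20 0;60 0 0 -40 0;60 0 0 -70 0;60 0 0 -100 0;60 0 0 -100 0;60 0 0 -100 0;60 0 0 -100 0"

```text
time: 7.67
tool_pos: [0.5128, -0.3192, 0.1508]
ee_rot: [2.274, 2.166, 0.001]
force: [-0.4, 0.1, -0.7]
opening: 0.64
grip_force: 31.9
```

Run:
```python
from h import *
s=telemetry.get_state();print(s["tool_pos"],s["opening"],s["grip_force"])
im=save("wrist","pics/w4.png");sc=save("scene","pics/s4.png")
p=proj("scene",s["tool_pos"]+[0,0,-.02]);x,y=p.astype(int);print(p)
x0=max(x-60,0);A=cv2.resize(sc[y-60:y+60,x0:x0+120],(400,400),interpolation=2);B=cv2.resize(im[200:410,180:390],(400,400),interpolation=2)
cv2.imwrite("pics/c4.png",np.clip(np.hstack([A,B])*1.5,0,255).astype(np.uint8))
```

```text
[ 0.5128014 -0.3191644  0.1507663] 0.6396488310803845 31.90700054168701
[104.60287688 229.75680859]
```

View pics/c4.png

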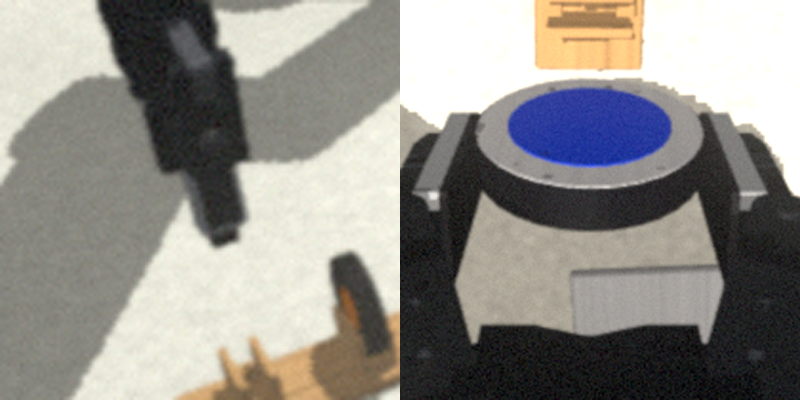

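The disc is held by its rim and is still upright, silver face towards the camera. Next I'll take it to the port and measure the ring.

>>> move_arm --increments "60 20 0 -20 0;60 60 1 -40 0;60 100 2 -50 0;60 140 3 -50 0;60 180 3 -50 0;60 220 4 -50 0;60 260 4 -50 0;60 300 5 -50 0;60 315 5 -50 0;60 315 5 -50 0"

```text
time: 8.6
tool_pos: [0.5317, -0.0007, 0.1983]
ee_rot: [-2.266, -2.17, 0.002]
force: [-0.4, 0.1, -1.0]
opening: 0.632
grip_force: 32.0
```

>>> move_arm --increments "60 0 0 0 0;60 0 0 0 0"

```text
time: 8.77
tool_pos: [0.5324, -0.0052, 0.1989]
ee_rot: [-2.274, -2.165, 0.003]
force: [0.7, 0.2, 0.4]
opening: 0.638
grip_force: 32.0
```

Run:
```python
from h import *
s=telemetry.get_state();print(s["tool_pos"],s["opening"],s["grip_force"])
c=optics.get_calibration("wrist");im=save("wrist","pics/w5.png")
p=proj("wrist",[.534,.034,.06],c);x,y=p.astype(int);print(p,proj("top",[.534,.034,.06]))
cv2.imwrite("pics/c5.png",np.clip(cv2.resize(im[y-90:y+90,x-100:x+140-40],None,fx=4,fy=3.3333,interpolation=2)*1.6,0,255).astype(np.uint8));print(x-100,y-90)
```

```text
[ 0.53238415 -0.00522751  0.19892576] 0.6377675037918731 31.963648796081543
[280.49884013 155.25485278] [267.42150259 221.90085888]
180 65
```

View pics/c5.png

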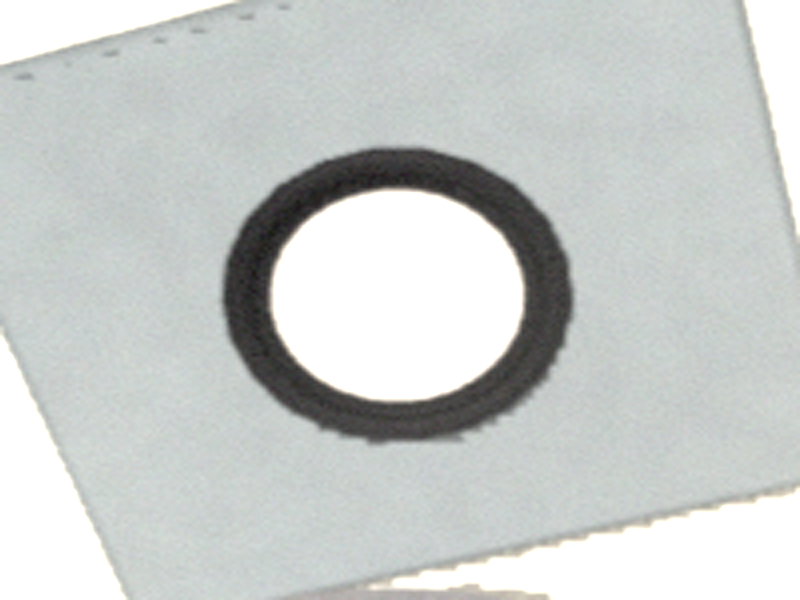

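The crop shows the empty black port ring, spanning (223–572,147–438), with the bright pocket floor centred at crop (397.5,295.5).

Run:
```python
from h import *
f=lambda x,y:(180+x/4,65+y/3.3333)
P=ray("wrist",f(397.5,295.5),.055);Q=ray("wrist",f(397.5,292),.059)
print(P,Q,"floor d",np.linalg.norm(ray("wrist",f(270,295),.055)-ray("wrist",f(525,295),.055)),"ring d",np.linalg.norm(ray("wrist",f(223,292),.059)-ray("wrist",f(572,292),.059)))
print(delta([P[0],P[1],.07]),proj("top",P))
```

```text
[0.53337482 0.03414837 0.055     ] [0.53344957 0.03556729 0.059     ] floor d 0.05266363012585208 ring d 0.070938807036192
(array([ 39.9,  -0.9, 129.2]), [[0.05, 0.999, -0.0], [0.999, -0.05, -0.002]]) [267.44986374 222.33925262]
```

>>> move_arm --increments "60 40 -1 10 0;60 70 -1 40 0;60 88 -1 75 0;60 88 -1 98 0;60 88 -1 105 0;60 88 -1 105 0;60 88 -1 105 0;60 88 -1 105 0" --newtons 20

```text
time: 9.48
tool_pos: [0.538, 0.0821, 0.0973]
ee_rot: [2.275, 2.162, 0.004]
force: [0.4, 0.7, -0.1]
opening: 0.636
grip_force: 32.0
```

Run:
```python
from h import *
s=telemetry.get_state();print(s["tool_pos"],s["opening"],s["grip_force"])
for th in (0,20,40,60,75,90):
    a=np.radians(th);n=.036-.022*np.sin(a)+.005*np.cos(a);z=.06+.022*np.cos(a)+.005*np.sin(a)
    print(th,delta([.5334+.05*n,.0347+n,z+.0115],s)[0])
```

```text
[0.537962   0.08207475 0.09727272] 0.6360487569122952 31.97209596633911
0 [-6.5 -2.2  3.8]
20 [-14.3  -2.2   3.4]
40 [-21.8  -2.2   5.7]
60 [-28.1  -2.2  10.4]
75 [-31.5  -2.2  15.2]
90 [-33.5  -2.2  20.8]
```

>>> move_arm --increments "55 0 -1 0 0;55 -6 -2 1 0;55 -10 -2 1 0;55 -14 -2 1 0;55 -18 -2 2 0;55 -22 -2 3 0;55 -22 -2 3 0" --newtons 20

```text
time: 10.07
tool_pos: [0.5342, 0.063, 0.0941]
ee_rot: [-2.273, -2.166, -0.01]
force: [-0.6, 6.7, 3.6]
opening: 0.636
grip_force: 33.2
```

Run:
```python
from h import *
s=telemetry.get_state();print(s["tool_pos"],s["opening"],s["grip_force"],s["force"])
for th in (40,60,75,90):
    a=np.radians(th);n=.036-.022*np.sin(a)+.005*np.cos(a);z=.06+.022*np.cos(a)+.005*np.sin(a)
    print(th,delta([.5334+.05*n,.0347+n,z+.0115],s)[0])
im=save("wrist","pics/w6.png")
cv2.imwrite("pics/c6.png",np.clip(cv2.resize(im[170:370,150:410],(780,600),interpolation=2)*1.5,0,255).astype(np.uint8))
```

```text
[0.53417972 0.06298052 0.09408786] 0.6361833909958611 33.15675437450409 [-0.58789562  6.72350038  3.55450807]
40 [-2.6  0.6  2.5]
60 [-8.9  0.6  7.2]
75 [-12.3   0.6  12. ]
90 [-14.4   0.6  17.5]
```

View pics/c6.png

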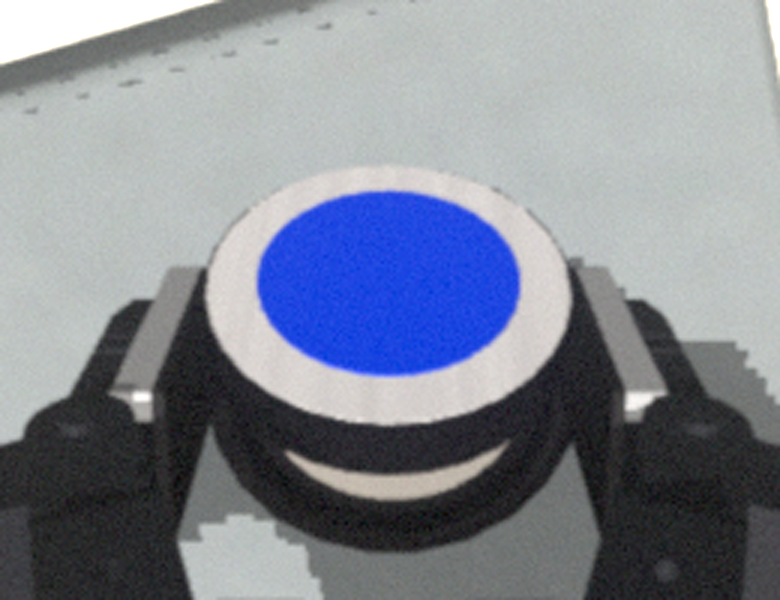

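The disc is pivoting: its face now looks rounder (aspect 0.70, up from 0.49), which puts the tilt near 20°. I'll continue along the arc.

>>> move_arm --increments "55 -3 0 1 0;55 -6 0 3 0;55 -8 0 5 0;55 -10 0 7 0;55 -12 0 10 0;55 -13 0 12 0;55 -14 0 14 0;55 -15 0 16 0;55 -15 0 16 0;55 -15 0 16 0"

```text
time: 10.95
tool_pos: [0.5342, 0.0459, 0.078]
ee_rot: [2.273, 2.164, 0.005]
force: [2.0, 1.1, 4.1]
opening: 0.636
grip_force: 20.2
```

Run:
```python
from h import *
s=telemetry.get_state();print(s["tool_pos"],s["opening"],s["grip_force"],s["force"])
im=save("wrist","pics/w7.png")
h=cv2.inRange(cv2.cvtColor(im,cv2.COLOR_BGR2HSV),(105,120,60),(130,255,255))
cs=max(cv2.findContours(h,0,1)[0],key=cv2.contourArea);e=cv2.fitEllipse(cs);print(e)
c=optics.get_calibration("wrist")
# tilt estimate: minimise ellipse of 40 mm glass at given theta
K,R,t=map(np.array,(c["intrinsics"],c["R"],c["t"]));T=Ro.from_rotvec(s["ee_rot"]).as_matrix()
for th in range(40,100,10):
    a=np.radians(th);n=np.cos(a)*T[:,0]-np.sin(a)*T[:,2];u=T[:,1];v=np.cross(n,u)
    C=s["tool_pos"]+T[:,2]*.0115+n*.005
    q=np.array([proj("wrist",C+.02*(np.cos(f)*u+np.sin(f)*v),c) for f in np.linspace(0,6.28,40)],np.float32)
    g=cv2.fitEllipse(q);print(th,np.round(g[0],1),np.round(g[1],1))
```

```text
[0.53422625 0.04587686 0.07804216] 0.6364753941503897 20.195032954216003 [2.01407128 1.07607534 4.06399473]
((279.118896484375, 261.755859375), (92.4095687866211, 93.17076873779297), 176.45205688476562)
40 [281.8 278.2] [83.7 87.4]
50 [281.8 279.3] [87.5 88.1]
60 [281.8 280.3] [87.6 89.6]
70 [281.8 281.2] [87.6 88.3]
80 [281.8 282.1] [84.  87.6]
90 [281.8 283. ] [77.1 87.5]
```

Run:
```python
from h import *
im=cv2.imread("pics/w7.png");sc=save("scene","pics/s7.png")
x,y=proj("scene",[.534,.04,.065]).astype(int)
A=cv2.resize(sc[y-45:y+45,x-60:x+60],(400,300),interpolation=2);B=cv2.resize(im[170:380,140:420],(400,300),interpolation=2)
cv2.imwrite("pics/c7.png",np.clip(np.hstack([A,B])*1.4,0,255).astype(np.uint8))
```

```text
(no output)
```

View pics/c7.png

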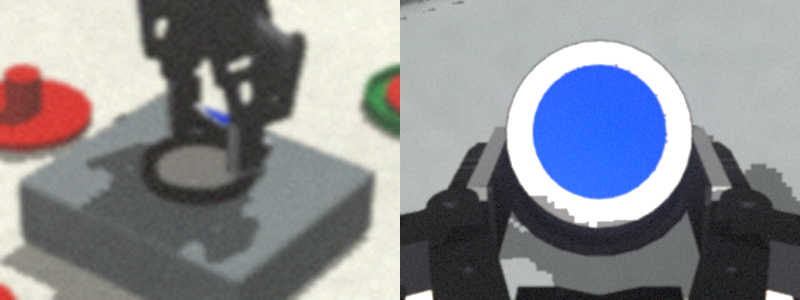

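The scene crop shows the disc held over the ring, with its glass showing towards the camera. The wrist crop shows it nearly face-on, but it seems to have slid towards +n in the pads. That's the tenth and last picture, so from here I'll measure with image code only. I'll fit the disc pose.

```bash
cat > fit.py <<'E'
from h import *
from scipy.optimize import least_squares
def fit(im,s=None,verbose=1):
    # disc pose in tool frame from blue glass outline: returns x,y,z (disc centre, mm), theta(deg, 0 upright, 90 flat)
    s0=telemetry.get_state();T=Ro.from_rotvec(s0["ee_rot"]).as_matrix()
    c=optics.get_calibration("wrist");K,R,t=map(np.array,(c["intrinsics"],c["R"],c["t"]))
    Rc=R@T; tc=R@s0["tool_pos"]+t     # tool -> camera
    h=cv2.inRange(cv2.cvtColor(im,cv2.COLOR_BGR2HSV),(105,120,40),(130,255,255))
    cs=max(cv2.findContours(h,0,1)[0],key=cv2.contourArea)[:,0].astype(float)
    e=cv2.fitEllipse(cv2.convexHull(cs.astype(np.float32)))
    d=np.linalg.inv(K)@np.c_[cs+.0,np.ones(len(cs))].T; o=-Rc.T@tc; D=(Rc.T@d).T
    def res(p):
        a=p[3];n=np.array([np.cos(a),0,-np.sin(a)]);C=p[:3]+n*.005
        X=o+D*((C-o)@n/(D@n))[:,None]
        return (np.linalg.norm(X-C,axis=1)-.0202)*1000
    for th in(10,40,75,100):
        r=least_squares(res,[0,0,.01,np.radians(th)],loss="soft_l1",x_scale=[.01,.01,.01,.3])
        if verbose:print("start",th,"xyz mm",np.round(r.x[:3]*1e3,1),"theta",round(np.degrees(r.x[3]),1),"cost/px",round(r.cost/len(cs),3),len(cs))
    return e
if __name__=="__main__":
    for f in("w4","w6","w7"):
        print(f,fit(cv2.imread(f"pics/{f}.png")))
E
python3 fit.py
```

```text
start 10 xyz mm [ 0.3 -1.2 15.8] theta 0.1 cost/px 0.036 188
start 40 xyz mm [ 0.3 -1.2 15.8] theta 0.1 cost/px 0.036 188
start 75 xyz mm [ 5.9 -1.2 19.4] theta 123.9 cost/px 0.034 188
start 100 xyz mm [ 5.9 -1.2 19.4] theta 123.9 cost/px 0.034 188
w4 ((278.9602355957031, 266.6246643066406), (41.080997467041016, 85.12063598632812), 90.42581176757812)
start 10 xyz mm [ 3.7 -1.1 14.7] theta 16.4 cost/px 0.015 211
start 40 xyz mm [ 3.7 -1.1 14.7] theta 16.4 cost/px 0.015 211
start 75 xyz mm [ 7.6 -1.1 16.9] theta 108.6 cost/px 0.015 211
start 100 xyz mm [ 7.6 -1.1 16.9] theta 108.6 cost/px 0.015 211
w6 ((279.0635070800781, 264.02337646484375), (61.340545654296875, 87.14158630371094), 90.83126068115234)
start 10 xyz mm [10.8 -1.1  8.2] theta 57.7 cost/px 0.007 264
start 40 xyz mm [10.8 -1.1  8.2] theta 57.7 cost/px 0.007 264
start 75 xyz mm [11.2 -1.1  8.4] theta 68.6 cost/px 0.007 264
start 100 xyz mm [11.2 -1.1  8.4] theta 68.6 cost/px 0.007 264
w7 ((279.1402282714844, 261.7875671386719), (93.2349853515625, 93.85374450683594), 0.27756449580192566)
```

>>> move_arm --increments "55 0 0 -8 0;55 0 1 -16 0;55 -11 1 -16 0;55 -22 1 -16 0;55 -22 1 -16 0;55 -22 1 -16 0;55 -22 1 -16 0"

```text
time: 11.63
tool_pos: [0.5317, 0.024, 0.0914]
ee_rot: [-2.275, -2.165, 0.001]
force: [0.4, 0.9, -0.6]
opening: 0.64
grip_force: 22.5
```

Run:
```python
from fit import *
s=telemetry.get_state();print(s["tool_pos"],s["force"],s["grip_force"],"port in tool",delta([.5334,.0347,.055],s)[0])
im=save("wrist","pics/w8.png");fit(im)
```

```text
[0.5317391  0.02401146 0.09136558] [ 0.42831499  0.8613627  -0.62668945] 22.49731957912445 port in tool [10.7  1.2 36.4]
start 10 xyz mm [10.7 -1.1  8.8] theta 50.2 cost/px 0.008 258
start 40 xyz mm [10.7 -1.1  8.8] theta 50.2 cost/px 0.008 258
start 75 xyz mm [11.6 -1.1  9.2] theta 76.3 cost/px 0.008 258
start 100 xyz mm [11.6 -1.1  9.2] theta 76.3 cost/px 0.008 258
```

>>> move_arm --increments "55 0 2 0 0;55 0 2 2 0;55 0 2 4 0;55 0 2 6 0;55 0 2 8 0;55 0 2 8 0;55 0 2 8 0"

```text
time: 12.27
tool_pos: [0.5341, 0.0244, 0.0838]
ee_rot: [-2.274, -2.166, 0.001]
force: [-0.3, -0.9, -0.8]
opening: 0.636
grip_force: 22.5
```

Run:
```python
from fit import *
s=telemetry.get_state();print(s["tool_pos"],s["force"],s["grip_force"],"port in tool",delta([.5334,.0347,.055],s)[0])
im=save("wrist","pics/w9.png");fit(im)
```

```text
[0.53411004 0.02437671 0.08375037] [-0.30224036 -0.91771133 -0.82644062] 22.499283850193024 port in tool [10.3 -1.2 28.8]
start 10 xyz mm [10.8 -1.2  8.8] theta 50.2 cost/px 0.008 258
start 40 xyz mm [10.8 -1.2  8.8] theta 50.2 cost/px 0.008 258
start 75 xyz mm [11.6 -1.2  9.2] theta 76.2 cost/px 0.007 258
start 100 xyz mm [11.6 -1.2  9.2] theta 76.2 cost/px 0.007 258
```

>>> move_arm --increments "55 0 0 1 0;55 0 0 2 0;55 0 0 3 0;55 0 0 4 0;55 0 0 5 0;55 0 0 5 0"

```text
time: 12.82
tool_pos: [0.5347, 0.0234, 0.0799]
ee_rot: [2.274, 2.164, -0.001]
force: [-0.9, -4.2, 4.2]
opening: 0.633
grip_force: 21.8
```

Run:
```python
from fit import *
s=telemetry.get_state();print(s["tool_pos"],s["force"],s["grip_force"],"port in tool",delta([.5334,.0347,.055],s)[0])
im=save("wrist","pics/w10.png");fit(im)
```

```text
[0.53472056 0.02337851 0.07992739] [-0.8624409  -4.24689318  4.23376693] 21.845263838768005 port in tool [11.3 -1.9 24.9]
start 10 xyz mm [10.7 -1.1  8.5] theta 54.1 cost/px 0.008 262
start 40 xyz mm [10.7 -1.1  8.5] theta 54.1 cost/px 0.008 262
start 75 xyz mm [11.3 -1.1  8.8] theta 72.2 cost/px 0.008 262
start 100 xyz mm [11.3 -1.1  8.8] theta 72.2 cost/px 0.008 262
```

Upward force and a rising tilt (about 54°) show the low rim is on the pocket floor. I'll press a little further, then release so that the disc falls back flat.

>>> move_arm --increments "55 0 -1 1 0;55 -1 -1 2 0;55 -1 -1 3 0;55 -2 -1 4 0;55 -2 -1 4 0;55 -2 -1 4 0"

```text
time: 13.37
tool_pos: [0.5347, 0.0213, 0.0766]
ee_rot: [2.273, 2.163, 0.002]
force: [-1.0, -4.4, 5.3]
opening: 0.635
grip_force: 20.4
```

Run:
```python
from fit import *
s=telemetry.get_state();print(s["tool_pos"],s["force"],s["grip_force"],"port in tool",delta([.5334,.0347,.055],s)[0])
im=save("wrist","pics/w11.png");fit(im)
```

```text
[0.53466196 0.02129201 0.07657671] [-1.03177886 -4.41586671  5.2718357 ] 20.423982739448547 port in tool [13.4 -2.  21.5]
start 10 xyz mm [10.9 -1.1  7.6] theta 63.1 cost/px 0.009 266
start 40 xyz mm [10.9 -1.1  7.6] theta 63.1 cost/px 0.009 266
start 75 xyz mm [10.9 -1.1  7.6] theta 63.1 cost/px 0.009 266
start 100 xyz mm [10.9 -1.1  7.6] theta 63.1 cost/px 0.009 266
```

>>> move_arm --increments "55 0 0 -3 0;55 2 -1 -3 0;55 5 -1 -3 0;55 5 -1 -3 0;55 5 -1 -1 0;55 4 -1 1 0;55 3 -1 2 0;55 3 -1 2 0;55 3 -1 2 0"

```text
time: 14.17
tool_pos: [0.5328, 0.0259, 0.0752]
ee_rot: [2.274, 2.167, 0.003]
force: [-2.7, -2.0, 11.9]
opening: 0.634
grip_force: 24.3
```

Run:
```python
from fit import *
s=telemetry.get_state();print(s["tool_pos"],s["force"],s["grip_force"],"port in tool",delta([.5334,.0347,.055],s)[0])
im=save("wrist","pics/w12.png");fit(im)
```

```text
[0.53276139 0.02590057 0.07523156] [-2.68944593 -2.01077082 11.93168347] 24.301800472785544 port in tool [ 8.8  0.2 20.2]
start 10 xyz mm [11.1 -1.1  7. ] theta 64.1 cost/px 0.009 268
start 40 xyz mm [11.1 -1.1  7. ] theta 64.1 cost/px 0.009 268
start 75 xyz mm [11.1 -1.1  7. ] theta 64.1 cost/px 0.009 268
start 100 xyz mm [11.1 -1.1  7. ] theta 64.1 cost/px 0.009 268
```

>>> move_arm --increments "70 0 1 0 0;80 0 1 -1 0;100 0 1 -2 0;100 0 1 -4 0;100 0 1 -4 0;100 0 1 -4 0;100 0 1 -4 0"

```text
time: 14.8
tool_pos: [0.5331, 0.0255, 0.0767]
ee_rot: [-2.274, -2.166, 0.001]
force: [-0.3, -0.4, 0.1]
opening: 1.0
grip_force: 0.0
```

Run:
```python
from fit import *
s=telemetry.get_state();print(s["tool_pos"],s["force"],s["grip_force"],"port in tool",delta([.5334,.0347,.055],s)[0])
im=save("wrist","pics/w13.png");print(fit(im))
```

```text
[0.5331131  0.02546859 0.07665041] [-0.34640872 -0.42499457  0.07881267] 0.0 port in tool [ 9.2 -0.1 21.7]
start 10 xyz mm [ 3.9 -1.1 19.5] theta 36.3 cost/px 0.011 229
start 40 xyz mm [ 3.9 -1.1 19.5] theta 36.3 cost/px 0.011 229
start 75 xyz mm [ 6.  -1.1 20.6] theta 89.7 cost/px 0.011 229
start 100 xyz mm [ 6.  -1.1 20.6] theta 89.7 cost/px 0.011 229
((279.0555114746094, 261.50347900390625), (77.01190185546875, 85.17518615722656), 90.16957092285156)
```

The fit now reads flat (89.7°). I'll back off and check from the pose where I measured the port.

>>> move_arm --increments "100 0 0 -30 0;100 -10 0 -70 0;100 -20 0 -100 0;100 -31 0 -122 0;100 -31 0 -122 0;100 -31 0 -122 0;100 -31 0 -122 0"

```text
time: 15.43
tool_pos: [0.5316, -0.0055, 0.1983]
ee_rot: [-2.274, -2.166, 0.001]
force: [-0.9, 0.1, 0.3]
opening: 1.0
grip_force: 0.0
```

Run:
```python
from fit import *
s=telemetry.get_state();print(s["tool_pos"])
im=save("wrist","pics/w14.png");e=fit(im)
p5=cv2.imread("pics/w5.png")
def ring(im):  # outer black ring + disc: dark-or-nongrey blob vs grey lamp
    g=cv2.cvtColor(im,cv2.COLOR_BGR2GRAY);m=(g<70).astype(np.uint8)
    out=[]
    for c in cv2.findContours(m,0,1)[0]:
        if 2000<cv2.contourArea(c)<9000: out.append(np.round(np.r_[cv2.fitEllipse(c)[0],cv2.fitEllipse(c)[1]],1))
    return out
print("before",ring(p5));print("now",ring(im));print("glass",e)
c=optics.get_calibration("wrist")
for z in(.055,.06,.065):print(z,ray("wrist",e[0],z,c))
# port floor by ring outline centre at 59 mm
for r in ring(im):print("ring",ray("wrist",r[:2],.058,c))
g=cv2.cvtColor(im,cv2.COLOR_BGR2GRAY);x,y=map(int,e[0]);print("col profile",g[y-60:y+60:1,x].tolist());print("row",g[y,x-60:x+60].tolist())
```

```text
[ 0.53159227 -0.00547133  0.19833176]
start 10 xyz mm [  62.3   -1.7 -109.7] theta 117.2 cost/px 0.0 139
start 40 xyz mm [  58.9   -1.6 -115.1] theta 99.7 cost/px 0.0 139
start 75 xyz mm [  59.6   -1.7 -113.7] theta 103.8 cost/px 0.0 139
start 100 xyz mm [ 36.3  -1.1 150.2] theta 73.3 cost/px 0.024 139
before [array([279.1, 266.3,  39.4,  84.7]), array([279. , 153. ,  85.8,  86.8]), array([ 82.4, 157.4,  88.8, 104.5])]
now [array([ 82.9, 158.5,  91.1, 108.7]), array([279.7, 152.9,  86.3,  87.6])]
glass ((279.1339416503906, 155.9734649658203), (49.271358489990234, 49.47380065917969), 170.5648193359375)
0.055 [0.53146512 0.03302904 0.055     ]
0.06 [0.53151514 0.03377237 0.06      ]
0.065 [0.53156516 0.03451569 0.065     ]
ring [0.37122284 0.03911225 0.058     ]
ring [0.53207412 0.03593754 0.058     ]
col profile [114, 112, 115, 112, 115, 112, 112, 113, 115, 118, 114, 113, 113, 96, 59, 33, 35, 44, 38, 25, 28, 28, 21, 23, 30, 69, 134, 179, 180, 184, 184, 182, 184, 183, 183, 168, 124, 72, 63, 60, 57, 58, 60, 63, 55, 57, 58, 63, 61, 63, 62, 62, 64, 58, 61, 59, 57, 66, 58, 61, 63, 56, 65, 62, 62, 63, 64, 59, 62, 62, 62, 64, 66, 64, 62, 62, 60, 62, 61, 65, 66, 61, 62, 60, 63, 73, 124, 166, 176, 181, 178, 178, 176, 177, 173, 144, 60, 45, 43, 43, 41, 48, 83, 112, 114, 115, 117, 116, 115, 118, 115, 116, 115, 115, 117, 115, 120, 117, 120, 117]
row [117, 117, 116, 117, 113, 115, 114, 115, 114, 114, 116, 115, 118, 114, 114, 112, 96, 54, 33, 27, 26, 28, 30, 26, 26, 62, 134, 175, 181, 182, 184, 180, 182, 178, 176, 145, 80, 60, 59, 58, 59, 65, 58, 59, 49, 58, 52, 59, 60, 62, 60, 64, 59, 63, 63, 61, 61, 59, 62, 59, 63, 63, 63, 62, 57, 60, 66, 63, 61, 63, 63, 62, 60, 64, 66, 62, 59, 66, 61, 64, 57, 59, 62, 59, 70, 118, 158, 178, 179, 179, 180, 177, 178, 175, 157, 111, 48, 29, 31, 36, 35, 37, 29, 33, 57, 89, 113, 117, 115, 115, 115, 116, 114, 116, 116, 116, 116, 116, 118, 114]
```

The disc sits inside the ring, 1.4 mm from centre, which is within the 2 mm play. I'll press lightly with the closed fingers on the −y side to check its height and seat it.

>>> move_arm --increments "0 10 0 20 0;0 23 0 55 0;0 23 0 85 0;0 23 0 102 0;0 23 0 108 0;0 23 0 108 0;0 23 0 108 0;0 23 0 108 0;0 23 0 108 0"

```text
time: 16.23
tool_pos: [0.5345, 0.0172, 0.0931]
ee_rot: [2.273, 2.165, 0.004]
force: [-0.3, 0.7, 1.0]
opening: -0.001
grip_force: 0.0
```

>>> move_arm --increments "0 0 0 1 0;0 0 0 2 0;0 0 0 3 0;0 0 0 3 0"

```text
time: 16.57
tool_pos: [0.5331, 0.0173, 0.0882]
ee_rot: [2.275, 2.166, 0.0]
force: [0.1, 0.3, -0.7]
opening: 0.002
grip_force: 0.0
```

>>> move_arm --increments "0 0 0 1 0;0 0 0 2 0;0 0 0 3 0;0 0 0 3 0"

```text
time: 16.9
tool_pos: [0.5328, 0.0174, 0.0847]
ee_rot: [-2.275, -2.166, 0.001]
force: [-0.2, 0.0, 0.5]
opening: 0.006
grip_force: 0.0
```

>>> move_arm --increments "0 0 0 1 0;0 0 0 2 0;0 0 0 2 0;0 0 0 2 0"

```text
time: 17.23
tool_pos: [0.5331, 0.0173, 0.0841]
ee_rot: [2.275, 2.166, 0.0]
force: [-2.8, -0.0, 5.9]
opening: 0.0
grip_force: 2.8
```

>>> move_arm --increments "0 0 0 -10 0;0 0 0 -50 0;0 -24 0 -90 0;0 -60 0 -120 0;0 -100 0 -120 0;0 -140 0 -120 0;0 -140 0 -120 0;0 -140 0 -120 0;0 -140 0 -120 0"

```text
time: 17.98
tool_pos: [0.526, -0.1224, 0.2028]
ee_rot: [-2.275, -2.164, -0.001]
force: [-0.1, -0.3, 0.0]
opening: -0.002
grip_force: 0.0
```

Run:
```python
from h import *
im=save("top","pics/t9.png");h=cv2.cvtColor(im,cv2.COLOR_BGR2HSV);b=cv2.imread("pics/top.png")
def blobs(m):
    n,_,st,ce=cv2.connectedComponentsWithStats(m);return [(np.round(ce[i],1).tolist(),int(st[i,4])) for i in range(1,n) if st[i,4]>25]
print("red",blobs(cv2.inRange(h,(0,150,60),(8,255,255))+cv2.inRange(h,(172,150,60),(180,255,255))))
print("blue",blobs(cv2.inRange(h,(105,150,40),(130,255,255))))
print("green",blobs(cv2.inRange(h,(50,90,30),(80,255,255))),"port px",proj("top",[.533,.035,.065]))
for n,(x,y) in dict(jar=(216,138),mortar=(267,128),bottle=(360,148),amber=(386,231)).items():
    print(n,np.abs(im[y-14:y+14,x-14:x+14].astype(int)-b[y-14:y+14,x-14:x+14]).mean().round(1))
print(telemetry.get_state()["tool_pos"])
```

```text
red [([171.5, 233.1], 597), ([328.1, 233.4], 264), ([8.2, 254.5], 196), ([269.3, 301.0], 1147)]
blue [([55.0, 190.9], 3491), ([267.5, 222.1], 160), ([16.4, 316.3], 490)]
green [([173.0, 233.9], 465)] port px [266.90934856 222.12940133]
jar 19.8
mortar 21.1
bottle 22.3
amber 28.4
[ 0.5259949  -0.12158368  0.20271319]
```

Run:
```python
from h import *
im=cv2.imread("pics/t9.png");b=cv2.imread("pics/top.png")
for n,(x,y) in dict(jar=(216,138),mortar=(267,128),bottle=(360,148),rack=(386,231),lamp=(240,250)).items():
    r=cv2.matchTemplate(im[y-30:y+30,x-30:x+30],b[y-18:y+18,x-18:x+18],cv2.TM_CCOEFF_NORMED);_,v,_,l=cv2.minMaxLoc(r);print(n,round(v,2),l[0]-12,l[1]-12)
print(im[100,100],b[100,100],telemetry.get_state()["time"])
```

```text
jar 1.0 0 0
mortar 1.0 0 0
bottle 0.67 0 0
rack 0.14 -12 -9
lamp 1.0 0 0
[128 138 139] [104 112 112] 18.0333
```

Run:
```python
from h import *
im=save("scene","pics/s9.png");b=cv2.imread("pics/scene.png")
for n,(x,y) in dict(amber=(152,262),bottle=(248,300),mortar=(382,272)).items():
    r=cv2.matchTemplate(im[y-30:y+30,x-30:x+30],b[y-18:y+18,x-18:x+18],cv2.TM_CCOEFF_NORMED);_,v,_,l=cv2.minMaxLoc(r);print(n,round(v,2),l[0]-12,l[1]-12)
```

```text
amber 0.97 0 0
bottle 0.97 0 0
mortar 0.99 0 0
```

The amber filter and the bystanders haven't moved, and the robot is clear, so I'm handing in.

```bash
python3 -c "
from rig import bot;print(bot.job_done())"
```

```text
the job is handed in; nothing more can be done
None
```

The job is handed in at about 18 s: the red cap is in the green tray (set down upright by its knob), the blue filter lies silver face up in the port, home and level by the tilt fit and a fingertip press, and the amber filter, bottle, jar and mortar are unmoved.

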